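# Open the oil can at the market stall

### The job

Open the squat oil can on the market counter. Its knobbed cap is a quarter-turn one, and nobody knows whether its thread is right- or left-handed: try loosening it one way and, if it soon stops, the other way, without tearing it out by force. Turn it a full quarter turn while it is still down on the neck, then lift it straight off and finish still holding it upright in the gripper, about 10 cm above the neck; leave the bottles, jar and mug alone.

Things in the scene. Friction and masses are not known exactly. Their poses are not given: they have to be found in the camera images.
- can: Squat yellow painted-tin oil can, a block 200 (x) by 150 (y) by 150 mm high, full: it stands fast. Origin at the centre of its underside, z up. Its round neck, 68 mm across, rises from 150 to 190 mm height about an axis at x = -45 mm, y = 0; beyond it a carrying handle along x, up to 180 mm high, from x = +4 to +90 mm.
- neck_top (a point): Centre of the neck's top rim, 190 mm above the counter; axes as the can's. Turning the cap one way (either, differing from start to start, not to be seen) it meets a stop with its ribs about 10 degrees (up to 20 if pushed hard) from the can's x; the other way it turns freely to a stop at about 103 degrees. It is locked up to 60 degrees and free from there to the stop: at 90 it lifts straight out.
- cap: Plain grey-metal cap, about 0.36 kg, turning loosely on the neck (1.5 mm of lift while locked). Origin on its axis at the underside of its round flange (68 mm across, 8 mm thick), which rests on the neck's rim; z up. Two small ribs on the flange lie along its x, at the start within 6 degrees of the can's x. Hidden in the neck: a stem 34 mm long with two lugs along x, 50 mm tip to tip.
- knob (a point): Centre of the smooth round knob on top of the cap, by which it is turned: upright, 18 mm across, from 8 to 42 mm above the cap's origin (this point is 25 mm above it). Axes as the cap's. Against a stop the fingers slip round it.
- bottle_a: Bystander: upright bottle of oil, 68 mm across, 200 mm high; origin under its centre.
- bottle_b: Bystander: another such bottle, 68 mm across, 200 mm high; origin under its centre.
- jar: Bystander: jar with a steel lid, 80 mm across, 100 mm high; origin under its centre.
- mug: Bystander: open aluminium mug, 80 mm across, 85 mm high, handle on its +y side; origin under its centre.
Mind the look-alikes: they are no part of the job. There is more than one size of the can; the one meant has the size given above. Leave any blue look-alike of the cap alone.

How it is judged:
By the outcome, as a careful person would: the job done as asked, in the order asked, and still so for the second after the job is handed in, while the arm keeps its last pose, push and grip.
It also fails if it takes over 48 s, if anything falls off the work surface, if the arm or the gripper's body presses on something with over 40 N, if the wrist force passes 120 N, or if a joint passes its speed limit or range.

### The arm

A 7-joint arm with a two-finger parallel gripper is mounted at the origin on the work surface. World frame = base frame: x ahead of the robot, y to its left, z up, the work surface at z = 0. Lengths are in m, angles in degrees, forces in N, time in s.
With the tool pointing down it reaches from about 0.425 to 0.875 m from the base axis. Payload 9.9 kg.
Tool frame: the origin (TCP) lies at the very end of the fingers, on their centre line; the grasp point (between the pads) lies 19 mm behind it (bot.hold_point_z is the distance from the TCP to the grasp point, in m); z points along the fingers, y is the direction in which the jaws open and shut (so a half turn about z gives the same grasp; the last joint's range is limited). The gripper opens to 85 mm and grips with 20 to 120 N. Pads are 22 mm wide; open, the fingers measure 114 mm over their backs; the gripper's body (76 mm by 85 mm) begins 54 mm behind the grasp point. The pads swing forward as they close: fully open they stand 13 mm farther back than shut.
Start: joints at [71.116, 32.985, 1.427, 82.34, -0.859, 64.687, -3.237], TCP at [0.164, -0.655, 0.199] pointing down, gripper open.
Joint ranges: [-157.87, 157.87], [-19.46, 123.44], [-87.15, 90], [11.01, 140.99], [-62.26, 242.26], [9.8, 113.94], [-161.44, 161.44]. Speed limits (degrees/s): [127.2, 127.2, 172.46, 172.46, 180, 180, 180].

### API

Orientations are given as a 3x3 rotation matrix whose columns are the frame's x, y, z axes.
In Python, from rig import bot gives the robot as it stands.
- The arm moves only by the shell command python3 -m jog 'ROWS' [OPENING] [FORCE]. ROWS is JSON, a list of rows, each an object of numbers: "x", "y", "z": the shift along the tool's x, y, z in m; "spin": the turn about the tool's z in degrees. A call has 1 to 12 rows; each row is the pose to reach, as a shift and turn from the pose commanded when the call began, along the tool's axes at that moment; what a row does not reach only later rows make up. A row lasts 1/10 s, in which the tool goes at most 50 mm and 8.59 degrees, less where a joint would pass 70% of its speed; a pose out of reach is approached as far as the arm can. A call with a gripper value outside its range is refused whole. OPENING is the gripper's target within -1 to 1 (shut at 1, half-way at 0, fully open at -1), set as the call begins (- or left out, the last holds). The fingers move at their own pace and stop on an object; FORCE is the grip in N (left out, the last holds). Time passes only in rows, so rows that repeat a pose let the fingers close. It gives the time, the measured TCP pose, the force and the opening at its end, in the units of the state.
- bot.sense(): the state, without advancing time (a new reading comes with each control period).
- bot.snapshot(name): name is "side" or "top" or "wrist"; returns a dict with "img" (480x640x3 uint8, blue, green, red), "z_map" (480x640 float32, m along the optical axis (not along the pixel's ray), 0 where there is no reading), "camera_matrix" (3x3 intrinsics, pixels), "rvec" (rotation vector, rad) and "tvec" (3), from world to camera coordinates, as OpenCV has them. Camera axes: x right, y down, z forward; pixel columns grow to the right and rows downward; lengths in m; the calibration is good to about 2 mm. A picture is of the moment at which its call begins.
- bot.close_job(): hands the job in, once; it reports no verdict.
The state is a dict: "time_s": time; "q": joint angles; "qd": joint speeds; "effort": joint torques, N m; "eef_pos": TCP position; "orientation": TCP orientation; "force": force on the tool from outside, world axes, zero at the start; "wrist_torque": the same for the moment, N m; "grip_width": opening from 0.0 (shut) to 1.0 (fully open).
Only numpy, scipy, OpenCV 4.12 (cv2) and the standard library are available. Lean on these libraries where they do the work, as an engineer would, in place of code of your own. Each camera call takes 0.05 s, during which the arm holds its last target. There are 200 camera calls.

## Working session

There is one attempt and no reset: what is moved stays moved. The work goes in short steps, Python scripts to look and compute and a shell command to move; the robot and the scene stay as the last step left them, time stands still between calls to the robot, and variables do not carry over. Pictures are saved under pics/ and viewed, about 8 in all and at most 12, crops included, and the job is handed in when it is done.

```bash
mkdir -p pics; ls; cat > h.py <<'E'
import numpy as np, cv2
from rig import bot
def snap(n,tag):
    s=bot.snapshot(n); cv2.imwrite(f'pics/{tag}.png',s['img']); np.savez(f'pics/{tag}.npz',**s); return s
def pts(s):
    K=s['camera_matrix'];R=cv2.Rodrigues(np.array(s['rvec'],float))[0];t=np.array(s['tvec'],float).reshape(3)
    v,u=np.mgrid[0:480,0:640];z=s['z_map']
    P=np.stack([(u-K[0,2])/K[0,0]*z,(v-K[1,2])/K[1,1]*z,z],-1)
    return (P-t)@R   # world
E
python3 - <<'E'
from h import *
a=snap('top','t0');b=snap('side','s0')
cv2.imwrite('pics/both.png',cv2.resize(np.vstack([a['img'],b['img']]),(450,600)) if 0 else np.vstack([cv2.resize(a['img'],(400,300)),cv2.resize(b['img'],(400,300))]))
s=bot.sense();print(s['time_s'],s['eef_pos'],s['orientation'],s['grip_width'],s['force'],bot.hold_point_z)
E
```

```text
pics
0.1 [ 0.16415423 -0.65426533  0.19783187] [[ 9.69923259e-01  2.43410544e-01 -4.24025822e-04]
 [ 2.43410904e-01 -9.69922214e-01  1.42506488e-03]
 [-6.43962470e-05 -1.48541608e-03 -9.99998895e-01]] 1.000825044846808 [-0.6815503  -0.28399421 -0.74968888] 0.0187
```

View pics/t0.png

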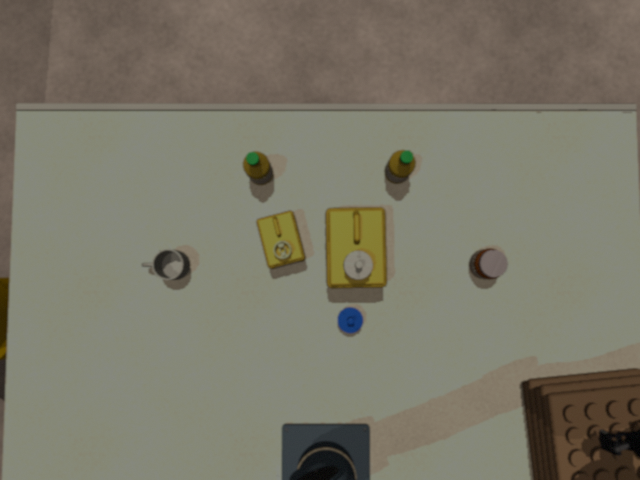

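View pics/s0.png

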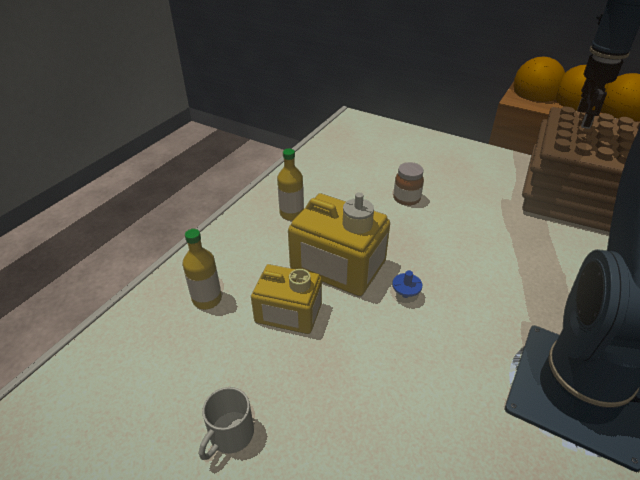

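The top view shows the large can near (357,247), with the grey cap at (358,264). The small can is at (282,240) and the blue look-alike at (350,320). In the side view the cap is at (358,215).

```bash
python3 - <<'E'
from h import *
for n,(u0,u1,v0,v1) in {'t0':(320,395,200,295),'s0':(285,395,185,295)}.items():
    s=dict(np.load(f'pics/{n}.npz'));P=pts(s)[v0:v1,u0:u1].reshape(-1,3);im=s['img'][v0:v1,u0:u1]
    hsv=cv2.cvtColor(im,cv2.COLOR_BGR2HSV).reshape(-1,3);ok=s['z_map'][v0:v1,u0:u1].ravel()>0
    top=P[ok&(P[:,2]>.14)&(P[:,2]<.16)&(hsv[:,1]>120)]
    c,sz,a=cv2.minAreaRect(top[:,:2].astype(np.float32)*1000);print(n,'can top',c,sz,a,np.median(top[:,2]))
    fl=P[ok&(P[:,2]>.185)&(P[:,2]<.207)&(hsv[:,1]<100)];print('flange',len(fl),cv2.minEnclosingCircle(fl[:,:2].astype(np.float32)*1000),np.median(fl[:,2]))
    kn=P[ok&(P[:,2]>.212)&(P[:,2]<.25)];print('knob',len(kn),kn.mean(0),kn.max(0),kn.min(0),np.median(kn[:,2]))
E
```

```text
t0 can top (571.2015380859375, -75.92205047607422) (191.13499450683594, 141.408935546875) 1.524796485900879 0.15002059470766715
flange 598 ((525.8124389648438, -76.38414764404297), 33.88605880737305) 0.1985194605472997
knob 48 [ 0.5258163  -0.07559969  0.23185059] [ 0.53296442 -0.06744555  0.23752131] [ 0.51688881 -0.08466479  0.21412752] 0.2324853114965506
s0 can top (572.9309692382812, -70.79901885986328) (184.17776489257812, 133.76641845703125) 1.2887691259384155 0.14927601093246212
flange 521 ((528.3890380859375, -72.29200744628906), 35.257049560546875) 0.19711355778717665
knob 86 [ 0.52682678 -0.07030958  0.22497856] [ 0.53642342 -0.06420269  0.23309442] [ 0.51931208 -0.08336339  0.21252985] 0.2258854771911004
```

```bash
python3 -m jog '[{"z":-0.05},{"z":-0.10},{"z":-0.105,"x":0.035,"y":-0.034,"spin":-5},{"z":-0.105,"x":0.07,"y":-0.067,"spin":-10},{"z":-0.105,"x":0.105,"y":-0.10,"spin":-15},{"z":-0.105,"x":0.14,"y":-0.134,"spin":-20},{"z":-0.105,"x":0.175,"y":-0.168,"spin":-25},{"z":-0.105,"x":0.21,"y":-0.20,"spin":-30},{"z":-0.105,"x":0.245,"y":-0.235,"spin":-35},{"z":-0.105,"x":0.28,"y":-0.268,"spin":-40},{"z":-0.105,"x":0.315,"y":-0.302,"spin":-45},{"z":-0.105,"x":0.345,"y":-0.33,"spin":-50}]' -1 60
python3 - <<'E'
from h import *
s=bot.sense();p=np.array(s['eef_pos']);R=np.array(s['orientation'])
print(np.round(s['q'],1)); d=R.T@(np.array([.527,-.075,.303])-p);print(d*1000,np.degrees(np.arctan2(R[1,1],R[0,1])))
E
```

```text
[71.1 33.   1.4 82.4 -0.9 64.7 -3.2]
[ 492.92527858 -473.67804471 -104.49637493] -75.91206290401244invalid input
```

```bash
python3 -m jog '[{"x":0,"y":0,"z":-0.05,"spin":0},{"x":0,"y":0,"z":-0.10,"spin":0},{"z":-0.105,"x":0.035,"y":-0.034,"spin":-5},{"z":-0.105,"x":0.07,"y":-0.067,"spin":-10},{"z":-0.105,"x":0.105,"y":-0.10,"spin":-15},{"z":-0.105,"x":0.14,"y":-0.134,"spin":-20},{"z":-0.105,"x":0.175,"y":-0.168,"spin":-25},{"z":-0.105,"x":0.21,"y":-0.20,"spin":-30},{"z":-0.105,"x":0.245,"y":-0.235,"spin":-35},{"z":-0.105,"x":0.28,"y":-0.268,"spin":-40},{"z":-0.105,"x":0.315,"y":-0.302,"spin":-45},{"z":-0.105,"x":0.345,"y":-0.33,"spin":-50}]' -1 60
python3 - <<'E'
from h import *
s=bot.sense();p=np.array(s['eef_pos']);R=np.array(s['orientation'])
print(np.round(s['q'],1)); d=R.T@(np.array([.527,-.075,.303])-p);print(d*1000,np.degrees(np.arctan2(R[1,1],R[0,1])))
E
```

```text
time_s: 1.3
eef_pos: [0.4194, -0.248, 0.3036]
orientation: [[0.433, 0.902, 0.0], [0.902, -0.433, 0.0], [0.0, -0.0, -1.0]]
force: [0.6, -0.7, 0.2]
grip_width: 1.004
[ 39.9  12.5 -18.7  99.2   4.3  69.   -5.6]
[202.55351535  22.13208744   0.68790729] -25.634345834944995
```

```bash
python3 -m jog '[{"x":0.04,"y":0.005,"z":0,"spin":-4},{"x":0.08,"y":0.01,"z":0,"spin":-8},{"x":0.12,"y":0.014,"z":0,"spin":-12},{"x":0.16,"y":0.018,"z":0,"spin":-15},{"x":0.203,"y":0.022,"z":0,"spin":-18},{"x":0.203,"y":0.022,"z":0,"spin":-18},{"x":0.203,"y":0.022,"z":0,"spin":-18}]'
python3 - <<'E'
from h import *
s=bot.sense();print(np.round(s['q'],1))
w=snap('wrist','w1');P=pts(w)
ok=w['z_map']>0
near=ok&(np.hypot(P[...,0]-.527,P[...,1]+.075)<.06)
f=P[near&(P[...,2]>.185)&(P[...,2]<.207)];k=P[near&(P[...,2]>.225)&(P[...,2]<.25)]
if len(f):print('flange',len(f),cv2.minEnclosingCircle(f[:,:2].astype(np.float32)*1000),np.median(f[:,2]))
if len(k):print('knob',len(k),cv2.minEnclosingCircle(k[:,:2].astype(np.float32)*1000),np.median(k[:,2]))
E
```

```text
time_s: 2.0
eef_pos: [0.5271, -0.0768, 0.3031]
orientation: [[0.136, 0.991, -0.001], [0.991, -0.136, 0.0], [0.0, -0.001, -1.0]]
force: [0.0, -1.3, -0.1]
grip_width: 1.006
[ 23.   17.5 -27.2  93.2   8.3  71.4 -13.6]
flange 6856 ((529.3417358398438, -74.28776550292969), 33.97480773925781) 0.19856064631264306
knob 708 ((529.4153442382812, -74.07605743408203), 8.877878189086914) 0.23228566987175464
```

View pics/w1.png

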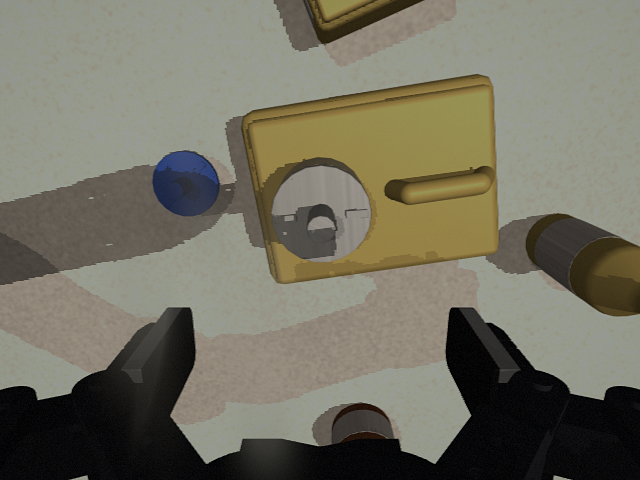

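```bash
python3 -m jog '[{"x":0.0025,"y":0.0013,"z":0.03,"spin":0},{"x":0.0025,"y":0.0013,"z":0.06,"spin":0},{"x":0.0025,"y":0.0013,"z":0.08,"spin":0},{"x":0.0025,"y":0.0013,"z":0.09,"spin":0},{"x":0.0025,"y":0.0013,"z":0.099,"spin":0},{"x":0.0025,"y":0.0013,"z":0.099,"spin":0},{"x":0.0025,"y":0.0013,"z":0.099,"spin":0}]'
python3 -m jog '[{"x":0,"y":0,"z":0,"spin":0},{"x":0,"y":0,"z":0,"spin":0},{"x":0,"y":0,"z":0,"spin":0},{"x":0,"y":0,"z":0,"spin":0},{"x":0,"y":0,"z":0,"spin":0},{"x":0,"y":0,"z":0,"spin":0},{"x":0,"y":0,"z":0,"spin":0},{"x":0,"y":0,"z":0,"spin":0}]' 1 40
python3 - <<'E'
from h import *
s=bot.sense();print(np.round(s['q'],1),s['force'],s['wrist_torque'],s['grip_width']);snap('wrist','w2')
E
```

```text
time_s: 2.75
eef_pos: [0.5291, -0.0757, 0.2053]
orientation: [[0.138, 0.99, 0.001], [0.99, -0.138, -0.0], [-0.0, 0.001, -1.0]]
force: [-0.2, 0.4, -0.3]
grip_width: 0.999
time_s: 3.55
eef_pos: [0.5287, -0.0754, 0.2046]
orientation: [[0.138, 0.99, -0.0], [0.99, -0.138, 0.0], [0.0, -0.0, -1.0]]
force: [0.1, -1.1, -0.5]
grip_width: 0.004
[ 21.9  22.1 -26.5 102.5  11.4  58.  -16.9] [ 0.12142215 -1.12140067 -0.45862241] [-0.03214686 -0.00348134  0.01676881] 0.0036447450649528964
```

View pics/w2.png

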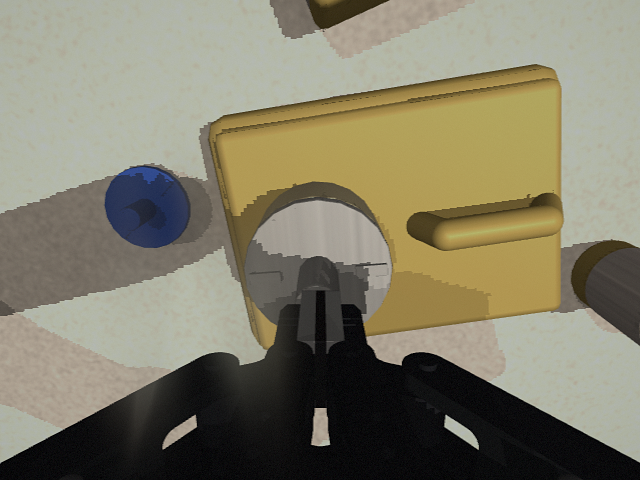

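The fingers closed fully (width 0.004) with the knob at (318,270) just ahead of them, so they missed it. I'll measure where the fingers actually are relative to the knob.

```bash
python3 - <<'E'
from h import *
w=dict(np.load('pics/w2.npz'));P=pts(w)
for u,v in [(318,262),(318,270),(318,280),(310,295),(332,295),(320,330),(290,315),(350,315),(300,210),(260,290),(380,290),(500,110)]:
    print((u,v),w['img'][v,u],np.round(P[v,u]*1000,1),round(float(w['z_map'][v,u]),4))
print(np.round(-cv2.Rodrigues(w['rvec'])[0].T@w['tvec'].reshape(3),4))
near=(w['z_map']>0)&(np.hypot(P[...,0]-.529,P[...,1]+.075)<.06)
f=P[near&(P[...,2]>.192)&(P[...,2]<.202)];print(cv2.minEnclosingCircle(f[:,:2].astype(np.float32)*1000),np.median(f[:,2]))
E
cat > t.py <<'E'
from h import *
s=snap('side','s2');cv2.imwrite('pics/s2c.png',cv2.resize(s['img'][130:310,270:450],(600,600),interpolation=cv2.INTER_CUBIC))
E
python3 t.py
```

```text
(318, 262) [58 60 63] [530.6 -65.5 209. ] 0.1827
(318, 270) [61 64 67] [530.6 -65.8 217.2] 0.175
(318, 280) [60 63 66] [530.7 -65.8 227.7] 0.1649
(310, 295) [55 56 57] [528.4 -63.5 245.5] 0.1473
(332, 295) [56 58 59] [535.9 -64.4 245.6] 0.1471
(320, 330) [13 12 13] [531.8 -63.8 269.6] 0.1241
(290, 315) [28 31 31] [521.4 -66.7 252.1] 0.1421
(350, 315) [12 10 10] [541.  -69.2 252.6] 0.1416
(300, 210) [150 160 164] [525.7 -44.3 199.1] 0.1864
(260, 290) [ 94 101 103] [501.6 -79.5 198. ] 0.1984
(380, 290) [130 138 142] [556.4 -87.  198.1] 0.1983
(500, 110) [ 93 165 177] [631.7 -17.5 149.7] 0.2217
[ 0.5406 -0.0019  0.3804]
((529.5045166015625, -74.28076171875), 34.06079864501953) 0.19856825855286145
```

View pics/s2c.png

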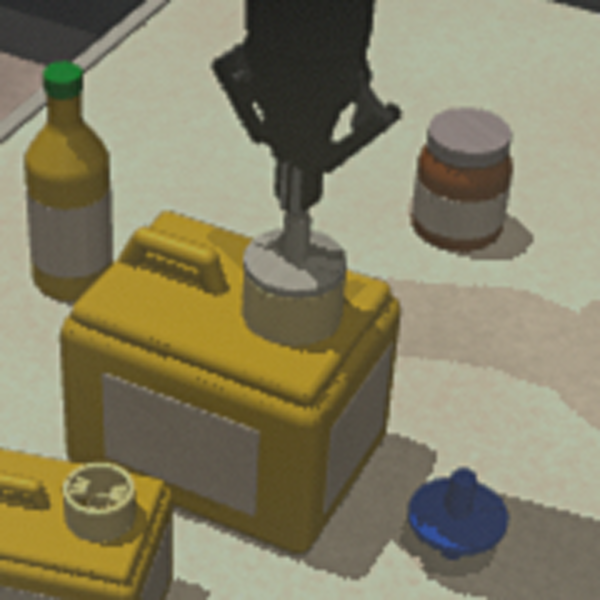

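```bash
python3 - <<'E'
from h import *
w=dict(np.load('pics/w2.npz'));P=pts(w)
for v in range(256,330,4): print(v,[f"{w['img'][v,u].mean():.0f}:{P[v,u,0]*1000:.0f},{P[v,u,1]*1000:.0f},{P[v,u,2]*1000:.0f}" for u in (294,302,310,318,326,334,344)])
cv2.imwrite('pics/w2c.png',cv2.convertScaleAbs(cv2.resize(w['img'][230:350,240:400],(800,600),interpolation=cv2.INTER_CUBIC),alpha=2))
s=dict(np.load('pics/s2.npz'));
E
```

```text
256 ['90:520,-65,198', '157:523,-66,198', '165:527,-67,197', '60:531,-66,200', '165:534,-67,199', '157:538,-67,199', '160:542,-68,198']
260 ['92:520,-67,199', '90:523,-67,199', '59:527,-66,203', '62:531,-66,206', '66:534,-67,204', '160:537,-69,198', '161:542,-70,199']
264 ['94:519,-69,199', '70:523,-68,201', '59:527,-66,209', '60:531,-65,212', '55:534,-67,209', '64:537,-70,202', '169:542,-72,199']
268 ['95:519,-71,199', '60:523,-68,207', '61:527,-66,213', '62:531,-65,216', '52:534,-67,213', '48:537,-70,206', '91:541,-74,198']
272 ['94:519,-73,199', '60:524,-68,212', '59:527,-66,218', '63:531,-66,219', '54:534,-67,218', '50:537,-70,211', '85:541,-2,380']
276 ['95:518,-74,199', '60:524,-68,216', '58:527,-66,222', '62:531,-66,223', '67:534,-67,223', '53:537,-70,217', '69:541,-78,198']
280 ['93:518,-76,199', '61:524,-67,223', '61:528,-66,226', '63:531,-66,228', '61:534,-67,226', '50:537,-70,221', '69:541,-80,199']
284 ['93:518,-78,199', '60:524,-68,225', '59:528,-66,231', '62:531,-66,231', '52:534,-67,231', '50:537,-69,225', '68:540,-82,197']
288 ['94:517,-80,200', '60:524,-67,230', '73:
[... 685 characters left out ...]
61:534,-64,255', '61:536,-64,256', '7:539,-69,248']
312 ['28:523,-66,251', '57:526,-64,257', '56:529,-63,258', '9:531,-64,258', '57:534,-64,259', '56:536,-64,259', '10:539,-69,250']
316 ['24:523,-66,254', '55:526,-63,261', '52:529,-63,261', '13:531,-64,261', '48:534,-64,261', '58:536,-65,260', '14:539,-68,254']
320 ['25:523,-66,257', '56:527,-63,264', '53:529,-64,263', '7:531,-63,264', '50:534,-64,263', '59:536,-65,263', '6:539,-68,257']
324 ['30:523,-67,259', '57:526,-64,265', '52:529,-63,266', '9:531,-64,266', '41:534,-64,266', '54:536,-64,266', '23:539,-69,259']
328 ['24:523,-67,261', '54:527,-63,268', '55:529,-64,268', '8:531,-64,269', '42:534,-64,269', '55:536,-64,268', '9:539,-69,261']
```

View pics/w2c.png

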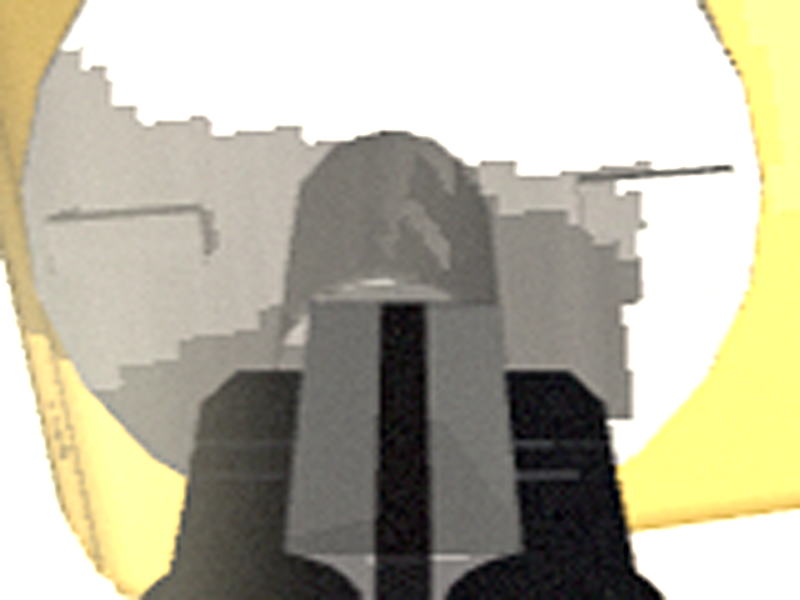

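The crop shows the shut fingertips ending at (320,291), about 0.242 m high. That's above the knob top (0.232), although the reported TCP is 0.205. The tips therefore end about 37 mm higher than the reported TCP. I'll open, go down about 25 mm and check again.

```bash
python3 -m jog '[{"x":0,"y":0,"z":0,"spin":0},{"x":0,"y":0,"z":0,"spin":0},{"x":0,"y":0,"z":0,"spin":0},{"x":0,"y":0,"z":0,"spin":0},{"x":0,"y":0,"z":0,"spin":0},{"x":0.001,"y":0.001,"z":0.01,"spin":0},{"x":0.001,"y":0.001,"z":0.02,"spin":0},{"x":0.001,"y":0.001,"z":0.026,"spin":0},{"x":0.001,"y":0.001,"z":0.026,"spin":0},{"x":0.001,"y":0.001,"z":0.026,"spin":0}]' -1 40
python3 - <<'E'
from h import *
w=snap('wrist','w3');P=pts(w);ok=w['z_map']>0
m=ok&(np.abs(P[...,2]-.235)<.05)&(np.abs(P[...,1]+.075)<.025)&(np.hypot(P[...,0]-.529,P[...,1]+.074)>.02)&(P[...,2]>.203)
n,l,st,c=cv2.connectedComponentsWithStats(m.astype(np.uint8))
for i in range(1,n):
    if st[i,4]>100:
        Q=P[l==i];print(st[i],np.round(Q.min(0)*1000),np.round(Q.max(0)*1000),'z1%',np.percentile(Q[:,2],1))
s=bot.sense();print(s['eef_pos'],s['force'])
E
```

```text
time_s: 4.65
eef_pos: [0.5298, -0.0745, 0.1784]
orientation: [[0.138, 0.99, -0.001], [0.99, -0.138, 0.0], [0.0, -0.001, -1.0]]
force: [0.3, -0.7, -0.1]
grip_width: 0.997
[    0   307   196   173 15889] [462. -80. 224.] [505. -50. 285.] z1% 0.22789167602056387
[  446   307   194   173 15824] [563. -93. 224.] [605. -61. 285.] z1% 0.2277352485902451
[ 0.5299422  -0.07453941  0.17864234] [-0.73763268  0.27210211 -0.20993893]
```

View pics/w3.png

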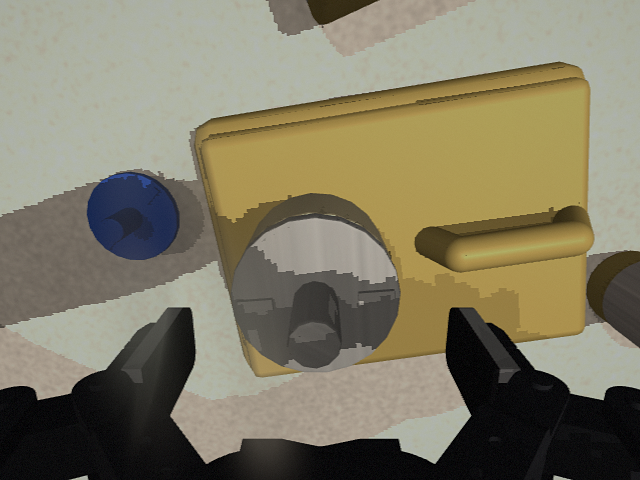

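Open tips are at about 0.226 m with the TCP at 0.179, which confirms the offset. The jaws straddle the knob at (315,325) evenly. I'll go the remaining 12 mm and grip.

```bash
python3 -m jog '[{"x":0,"y":-0.0015,"z":0.006,"spin":0},{"x":0,"y":-0.0015,"z":0.012,"spin":0},{"x":0,"y":-0.0015,"z":0.012,"spin":0}]'
python3 -m jog '[{"x":0,"y":0,"z":0,"spin":0},{"x":0,"y":0,"z":0,"spin":0},{"x":0,"y":0,"z":0,"spin":0},{"x":0,"y":0,"z":0,"spin":0},{"x":0,"y":0,"z":0,"spin":0},{"x":0,"y":0,"z":0,"spin":0},{"x":0,"y":0,"z":0,"spin":0},{"x":0,"y":0,"z":0,"spin":0}]' 1 40
python3 - <<'E'
from h import *
s=bot.sense();print(s['wrist_torque'])
w=snap('wrist','w4');P=pts(w)
for v in range(280,345,8): print(v,[f"{P[v,u,0]*1000:.0f},{P[v,u,1]*1000:.0f},{P[v,u,2]*1000:.0f}" for u in (285,295,305,318,330,340,350)])
E
```

```text
time_s: 5.0
eef_pos: [0.5278, -0.0744, 0.1657]
orientation: [[0.138, 0.99, -0.001], [0.99, -0.138, 0.0], [-0.0, -0.001, -1.0]]
force: [0.6, -0.4, -0.3]
grip_width: 1.004
time_s: 5.8
eef_pos: [0.5285, -0.0743, 0.1668]
orientation: [[0.138, 0.99, 0.0], [0.99, -0.138, -0.0], [0.0, 0.0, -1.0]]
force: [-0.5, -0.2, 4.4]
grip_width: 0.196
[-0.07428151  0.04427926  0.01275872]
280 ['519,-59,199', '523,-60,199', '526,-60,199', '531,-61,199', '535,-62,198', '539,-62,199', '543,-62,199']
288 ['540,-1,343', '522,-63,199', '526,-64,198', '531,-64,199', '535,-65,199', '539,-65,199', '542,-66,199']
296 ['520,-61,208', '523,-62,208', '525,-67,198', '530,-66,202', '535,-67,200', '538,-68,199', '542,-64,209']
304 ['520,-61,215', '523,-62,213', '526,-67,205', '530,-66,208', '535,-67,208', '538,-70,201', '541,-64,215']
312 ['521,-61,221', '523,-65,214', '526,-66,212', '531,-65,216', '534,-67,213', '538,-70,209', '541,-64,221']
320 ['521,-61,226', '522,-68,214', '526,-66,218', '531,-66,220', '534,-67,219', '537,-69,215', '541,-64,226']
328 ['522,-61,231', '522,-70,216', '526,-66,224', '531,-66,225', '534,-66,225', '537,-69,221', '540,-64,230']
336 ['522,-61,235', '523,-69,222', '527,-66,229', '531,-66,230', '534,-67,228', '537,-69,226', '540,-65,234']
344 ['540,-1,343', '523,-69,228', '527,-67,231', '530,-67,233', '534,-68,232', '537,-69,230', '540,-66,236']
```

View pics/w4.png

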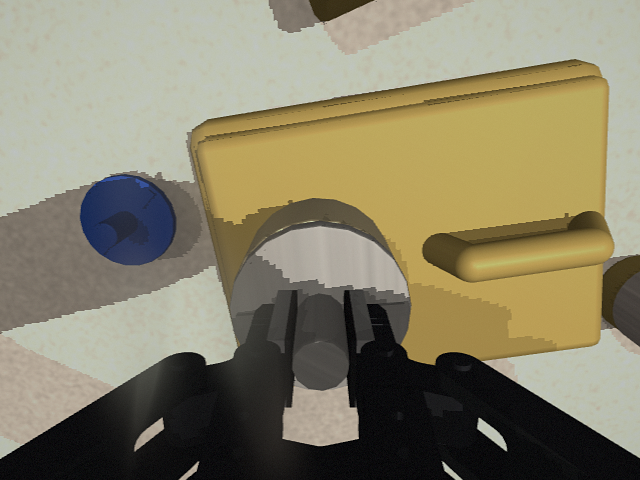

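Gripped, with the knob at (320,345) between the pads and width 0.196. First try is counter-clockwise from above (negative spin), gently.

```bash
python3 -m jog '[{"x":0,"y":0,"z":-0.0005,"spin":-2},{"x":0,"y":0,"z":-0.0005,"spin":-4},{"x":0,"y":0,"z":-0.0005,"spin":-6},{"x":0,"y":0,"z":-0.0005,"spin":-8},{"x":0,"y":0,"z":-0.0005,"spin":-10},{"x":0,"y":0,"z":-0.0005,"spin":-12},{"x":0,"y":0,"z":-0.0005,"spin":-14},{"x":0,"y":0,"z":-0.0005,"spin":-16},{"x":0,"y":0,"z":-0.0005,"spin":-18}]'
python3 -c "
from h import *
s=bot.sense();print(s['wrist_torque'],s['q'][6])"
python3 -m jog '[{"x":0,"y":0,"z":0,"spin":-2},{"x":0,"y":0,"z":0,"spin":-4},{"x":0,"y":0,"z":0,"spin":-6}]'
python3 - <<'E'
from h import *
s=bot.sense();print(s['wrist_torque'],s['q'][6])
w=snap('wrist','w5')
E
```

```text
time_s: 6.75
eef_pos: [0.5282, -0.0744, 0.1669]
orientation: [[-0.178, 0.984, -0.0], [0.984, 0.178, 0.0], [0.0, -0.0, -1.0]]
force: [0.6, 0.1, -4.7]
grip_width: 0.195
[ 0.0001942  -0.0162545  -0.00863353] -2.977726150416742
time_s: 7.05
eef_pos: [0.5284, -0.0744, 0.1671]
orientation: [[-0.28, 0.96, -0.0], [0.96, 0.28, 0.0], [0.0, 0.0, -1.0]]
force: [-0.9, 0.0, -3.7]
grip_width: 0.198
[ 0.0261251  -0.01678196  0.02560756] 2.159595869069541
```

View pics/w5.png

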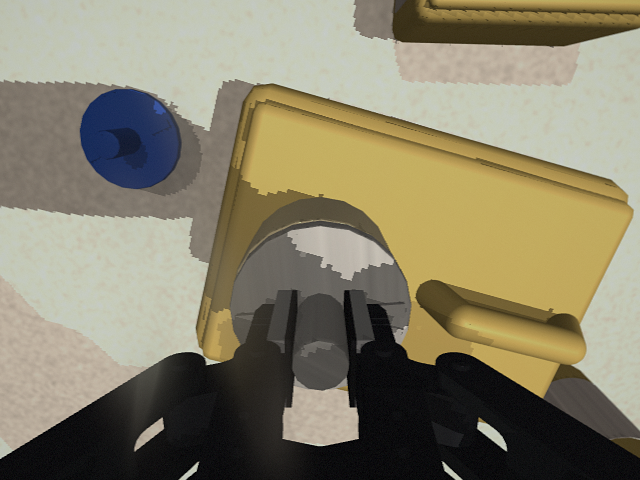

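The cap turned with the fingers: its rib is still at (395,303) while the can turned under it, by 24°, with no torque. So counter-clockwise is free. I'll set it back down 0.5 mm and continue, working out the starting rib angle as well.

```bash
python3 -m jog '[{"x":0,"y":0,"z":0.0005,"spin":-4},{"x":0,"y":0,"z":0.0005,"spin":-8},{"x":0,"y":0,"z":0.0005,"spin":-12},{"x":0,"y":0,"z":0.0005,"spin":-16},{"x":0,"y":0,"z":0.0005,"spin":-20},{"x":0,"y":0,"z":0.0005,"spin":-24},{"x":0,"y":0,"z":0.0005,"spin":-28},{"x":0,"y":0,"z":0.0005,"spin":-32},{"x":0,"y":0,"z":0.0005,"spin":-36},{"x":0,"y":0,"z":0.0005,"spin":-40}]'
python3 - <<'E'
from h import *
s=bot.sense();print(s['wrist_torque'],s['q'][6])
def ray(w,uv,z):
    K=w['camera_matrix'];R=cv2.Rodrigues(w['rvec'])[0];c=-R.T@w['tvec'].reshape(3)
    d=R.T@np.linalg.inv(K)@np.array([*uv,1.]);return c+d*(z-c[2])/d[2]
w=dict(np.load('pics/w2.npz'))
a=ray(w,(240+48/5,230+217/5),.199);b=ray(w,(240+733/5,230+168/5),.199);print(a,b,'rib yaw',np.degrees(np.arctan2(*(b-a)[1::-1])))
a=ray(w,(240+580/5,230+178/5),.199);b=ray(w,(240+733/5,230+168/5),.199);print('one rib',np.degrees(np.arctan2(*(b-a)[1::-1])))
P=pts(w);m=(np.abs(P[...,2]-.15)<.004)&(w['img'][...,2]>w['img'][...,0]*1.5)
c=cv2.minAreaRect(P[m][:,:2].astype(np.float32)*1000);print('can',c)
E
```

```text
time_s: 8.1
eef_pos: [0.5281, -0.075, 0.1669]
orientation: [[-0.831, 0.556, -0.0], [0.556, 0.831, -0.001], [-0.0, -0.001, -1.0]]
force: [-2.5, -2.0, 0.2]
grip_width: 0.198
[-0.34355377  0.47878287 -0.05512284] 36.14386877410022
[ 0.49856711 -0.07040714  0.199     ] [ 0.56055443 -0.07414393  0.199     ] rib yaw -3.449790093209978
one rib -3.8277132792767135
can ((573.8576049804688, -72.95220947265625), (182.22096252441406, 132.50753784179688), 0.9888272881507874)
```

```bash
python3 -m jog '[{"x":0,"y":0,"z":0,"spin":-4},{"x":0,"y":0,"z":0,"spin":-8},{"x":0,"y":0,"z":0,"spin":-12},{"x":0,"y":0,"z":0,"spin":-16},{"x":0,"y":0,"z":0,"spin":-20},{"x":0,"y":0,"z":0,"spin":-24},{"x":0,"y":0,"z":0,"spin":-28},{"x":0,"y":0,"z":0,"spin":-31},{"x":0,"y":0,"z":0,"spin":-34},{"x":0,"y":0,"z":0,"spin":-34}]'
python3 - <<'E'
from h import *
s=bot.sense();print(s['wrist_torque'],s['q'])
snap('wrist','w6')
E
```

```text
time_s: 9.1
eef_pos: [0.5279, -0.0753, 0.1668]
orientation: [[-1.0, -0.002, -0.001], [-0.002, 1.0, -0.001], [0.001, -0.001, -1.0]]
force: [-3.6, -3.1, 3.5]
grip_width: 0.198
[-0.66846654  0.81782068  0.0240979 ] [ 37.6663183   29.7159354  -52.10420137 105.13713236  27.32534202
  58.6901601   64.56821668]
```

View pics/w6.png

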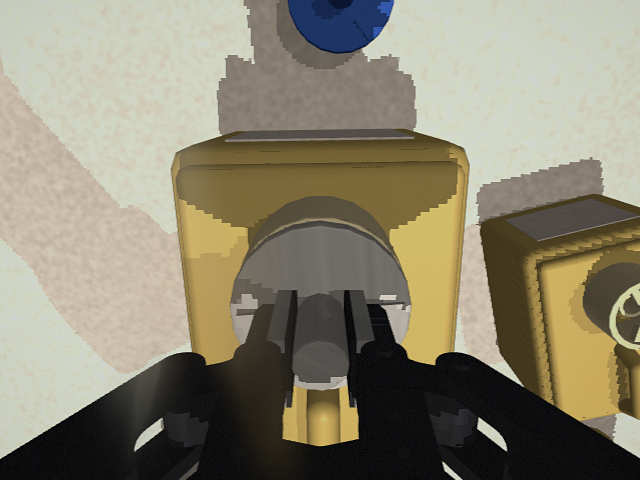

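The ribs, at (240,313) and (390,305), kept their place in the jaws, so the cap is at about 93° to the can with the seat still loaded. Now the lift, starting gently.

```bash
python3 -m jog '[{"x":0.0007,"y":-0.0007,"z":0,"spin":0},{"x":0.0007,"y":-0.0007,"z":-0.001,"spin":0},{"x":0.0007,"y":-0.0007,"z":-0.002,"spin":0},{"x":0.0007,"y":-0.0007,"z":-0.003,"spin":0},{"x":0.0007,"y":-0.0007,"z":-0.004,"spin":0},{"x":0.0007,"y":-0.0007,"z":-0.004,"spin":0}]' 1 60
```

```text
time_s: 9.75
eef_pos: [0.5278, -0.0749, 0.1707]
orientation: [[-1.0, -0.001, 0.0], [-0.001, 1.0, 0.0], [-0.0, 0.0, -1.0]]
force: [0.5, 0.2, -4.2]
grip_width: 0.187
```

Past the locked play of 1.5 mm with only the cap's weight on the wrist, so it's free. Lifting the rest.

```bash
python3 -m jog '[{"x":0,"y":0,"z":-0.006,"spin":0},{"x":0,"y":0,"z":-0.014,"spin":0},{"x":0,"y":0,"z":-0.024,"spin":0},{"x":0,"y":0,"z":-0.036,"spin":0},{"x":0,"y":0,"z":-0.05,"spin":0},{"x":0,"y":0,"z":-0.064,"spin":0},{"x":0,"y":0,"z":-0.078,"spin":0},{"x":0,"y":0,"z":-0.088,"spin":0},{"x":0,"y":0,"z":-0.094,"spin":0},{"x":0,"y":0,"z":-0.097,"spin":0},{"x":0,"y":0,"z":-0.097,"spin":0},{"x":0,"y":0,"z":-0.097,"spin":0}]'
python3 - <<'E'
from h import *
s=bot.sense();print(s['force'],s['wrist_torque'])
a=snap('side','s7');P=pts(a)
hs=cv2.cvtColor(a['img'],cv2.COLOR_BGR2HSV)
m=(a['z_map']>0)&(np.hypot(P[...,0]-.528,P[...,1]+.075)<.04)&(P[...,2]>.19)&(P[...,2]<.34)
Q=P[m];r=np.hypot(Q[:,0]-.528,Q[:,1]+.075)
f=Q[(r>.02)];print(np.histogram(f[:,2],bins=np.arange(.19,.345,.01)))
cv2.imwrite('pics/s7c.png',cv2.resize(a['img'][90:310,240:460],(600,600),interpolation=cv2.INTER_CUBIC))
E
```

```text
time_s: 10.95
eef_pos: [0.5274, -0.0752, 0.2671]
orientation: [[-1.0, -0.001, -0.001], [-0.001, 1.0, 0.0], [0.001, 0.0, -1.0]]
force: [-0.2, -0.5, -3.8]
grip_width: 0.192
[-0.16510172 -0.49950811 -3.83788838] [ 0.0478709  -0.02444918  0.01770041]
(array([ 42,   0,   0,   0,   0,   0,   0,   0,  14,   6, 322,  14,  23,
        25,  16]), array([0.19, 0.2 , 0.21, 0.22, 0.23, 0.24, 0.25, 0.26, 0.27, 0.28, 0.29,
       0.3 , 0.31, 0.32, 0.33, 0.34]))
```

View pics/s7c.png

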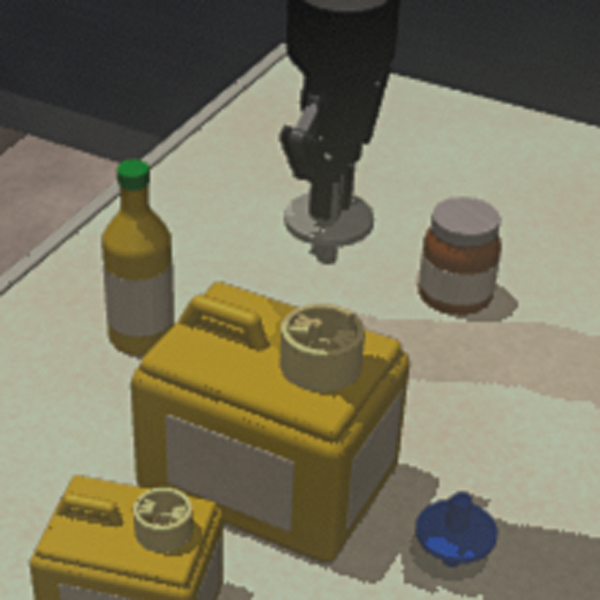

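The cap is off, held upright at crop (330,218) above the open neck at (322,345). Its flange is at about 0.29–0.30 m, i.e. 10 cm up. Handing in.

```bash
python3 -c "
from rig import bot
bot.close_job()"
```

```text
the job is handed in; nothing more can be done
```

The cap is off the large can and held upright in the gripper, about 10 cm above the neck. I handed the job in at about 11 s; it reports no verdict.

- **Opening:** I tried counter-clockwise first and it turned freely, so the other direction wasn't needed. I turned it about 98°, leaving the ribs at about 93° to the can's x by my estimate. For roughly the first 24° I held the cap about 0.5 mm up, within its 1.5 mm of play; after that it was down on the neck. It lifted out with only its own weight on the wrist, about 4 N.
- **Last checks:** The side view shows the cap level, the neck open and the can standing. Depth puts the cap's flange at 0.29–0.30 m, and the last wrist reading was 3.8 N. I saw no contact with anything else, but I did not re-measure the bottles, jar or mug.
- **What disagreed:** My first grasp closed on nothing. The fingertips end about 37 mm higher than the reported tool position, so the fingers shut above the knob. I corrected for this using the wrist camera.

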